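# Draw the balloon hand pump out through the caddy's narrow mouth and hold it

### The job

Get the blue hand pump out of the hooded caddy: it is longer than the mouth between the two hoods, so shift it under the deeper hood, tilt it, and draw it out diagonally, leaving the caddy standing where it is, not dragged, turned or tipped, and without disturbing the things around it. Then hold the pump still and level in the gripper, centred over the mouth and in line with the caddy, at least a hand's breadth (about 8 cm) higher than the hood tops, and finish while holding it there; do not put it down.

Things in the scene. Friction and masses are not known exactly. Their poses are not given: they have to be found in the camera images.
- caddy: Loose grey plastic caddy, 1.2 kg, on the worktop, two clear hoods with blue mouth edges. Origin: centre of its underside; y is its long axis (deep hood at -y), x across, z up. Outside 118 x 313 x 84 mm, walls 4 mm; inside 110 x 305 mm, floor top at z = 5 mm, hood undersides at z = 80 mm, hood tops at z = 84 mm. Side walls 80 mm high beside the hoods, 41 mm high along the mouth.
- mouth (a point): Centre of the caddy's open mouth, level with the hood tops (caddy frame: 0, 17.5, 84 mm); axes as the caddy's. The mouth is 180 mm long (caddy y = -72.5 to 107.5 mm) and 110 mm wide.
- deep_hood_edge (a point): Middle of the deep hood's mouth edge, at its top (caddy frame: 0, -72.5, 84 mm). The hood covers 80 mm of the inside, to the end wall's inner face at caddy y = -152.5 mm.
- short_hood_edge (a point): Middle of the short hood's mouth edge, at its top (caddy frame: 0, 107.5, 84 mm). The hood covers 45 mm of the inside, to the end wall's inner face at caddy y = 152.5 mm.
- balloon_pump: Blue hand pump, 238 mm long, 0.1 to 0.17 kg, rigid, round, loose on the caddy's floor along the caddy's y axis within 3 degrees. Origin: underside of its middle; its axis runs along its y at z = 24 mm. Barrel 43 mm diameter, y = -73 to 96 mm (grip it near y = 10 mm, where it balances); cap 48 mm diameter, y = 96 to 119 mm; nozzle 20 mm diameter, y = -119 to -73 mm.
- nozzle_tip (a point): Tip of the pump's nozzle, on the pump's axis, 119 mm from its middle. It starts under the deep hood, 39 to 53 mm from that end's wall.
- cap_end (a point): Middle of the flat end of the pump's cap, on the pump's axis, 119 mm from its middle. It starts under the short hood; it comes out from under it once the nozzle tip is within about 15 mm of the deep end's wall.
- stapler: Bystander: red and black stapler, 34 x 135 x 46 mm, near the caddy's right end. Origin: centre of its underside.
- gold_weight: Bystander: gold balloon weight, 45 mm wide, 46 mm high, behind the caddy. Origin: centre of its underside.
- red_reel: Bystander: red ribbon reel, 63 x 66 x 63 mm, behind the caddy's left end. Origin: centre of its underside.

How it is judged:
By the outcome, as a careful person would: the job done as asked, in the order asked, and still so for the second after the job is handed in, while the arm keeps its last pose, push and grip.
It also fails if it takes over 45 s, if anything falls off the work surface, if the arm or the gripper's body presses on something with over 40 N, if the wrist force passes 120 N, or if a joint passes its speed limit or range.

### The arm

A 6-joint arm with a two-finger parallel gripper is mounted at the origin on a cart in front of the work surface, level with it; the furniture and walls round the work are solid. World frame = base frame: x ahead of the robot, y to its left, z up, the work surface at z = 0. Lengths are in m, angles in rad, forces in N, time in s.
With the tool pointing down it reaches from about 0.35 to 0.775 m from the base axis. Payload 7.3 kg.
Tool frame: the origin (TCP) lies at the very end of the fingers, on their centre line; the grasp point (between the pads) lies 19 mm behind it; z points along the fingers, y is the line along which they close (so a half turn about z gives the same grasp; the last joint's range is limited). The gripper opens to 92 mm and grips with 3 to 60 N. Pads are 19 mm wide; open, the fingers measure 130 mm over their backs; the gripper's body (75 mm by 190 mm) begins 47 mm behind the grasp point.
Start: joints at [-1.294, 0.342, 1.524, -0, 1.275, -0.146], TCP at [0.215, -0.479, 0.227] pointing down, gripper open.
Joint ranges: [-2.53, 2.53], [-0.77, 2.02], [0.04, 2.7], [-1, 4.14], [0.28, 2.66], [-3.11, 3.11]. Speed limits (rad/s): [2.57, 2.57, 3.14, 3.14, 3.14, 3.14].

### API

Orientations are given as [roll, pitch, yaw] about the fixed x, y, z axes, in that order (R = Rz(yaw) Ry(pitch) Rx(roll)).
In Python, from cell import robot, read_camera, get_calibration gives the robot as it stands. The module is installed in compiled form; this text tells all that it offers.
- The arm moves only by the tool send_rows, never from a script. Its argument "plan" is a list of rows, each a list of 2 entries, a list of its own where there are three numbers: the shift along the tool's x, y, z as a fraction of full scale, then the turn, a rotation vector about the tool's x, y, z as a fraction of full scale. A call has exactly 10 rows; each row shifts and turns the commanded pose from where the row before left it, along the tool's axes as they then stand; what a row does not reach is not made up. Full scale, the value 1, is 0.025 m for a shift and 90 degrees for a turn. A row lasts 1/8 s, in which the tool goes at most 62.5 mm and 10.7 degrees, less where a joint would pass 70% of its speed; a pose out of reach is approached as far as the arm can. A call with a number of a shift or a turn outside -1 to 1 is refused whole. A call with a gripper value outside its range is refused whole. "gripper" is the opening, from -1 (shut) to 1 (fully open), so that 0 is half open, set as the call begins (left out, the last holds). The fingers move at their own pace and stop on an object; "force" is the grip in N (left out, the last holds). Time passes only in rows, so rows that do not move let the fingers close, or fill a call up. It gives the time, the measured TCP pose, the force, the opening and the grip force at its end, in the units of the state.
- robot.observe(): the state, without advancing time (a new reading comes with each control period).
- read_camera(name): name is "scene" or "top"; returns (picture, depth): 400x640x3 uint8, blue, green, red; 400x640 float32, m along the optical axis (not along the pixel's ray), 0 where there is no reading.
- get_calibration(name): a dict with "intrinsics" (3x3 intrinsics, pixels), "rvec" (rotation vector, rad) and "tvec" (3), from world to camera coordinates, as OpenCV has them. Camera axes: x right, y down, z forward; pixel columns grow to the right and rows downward; lengths in m; the calibration is good to about 2 mm. A picture is of the moment at which its call begins. get_calibration takes no time and is no camera call.
- robot.hand_in(): hands the job in; it is judged then, once.
The state is a dict: "time": time; "qpos": joint angles; "qvel": joint speeds; "joint_efforts": joint torques, N m; "tool_pos": TCP position; "tool_rot": TCP orientation; "contact_force": force on the tool from outside, world axes, zero at the start; "torque": the same for the moment, N m; "opening": finger opening in m; "grip_force": force on a finger pad.
Only numpy, scipy, OpenCV 4.12 (cv2) and the standard library are available. Lean on these libraries where they do the work, as an engineer would, in place of code of your own. Each camera call takes 0.05 s, during which the arm holds its last target. There are 200 camera calls.

## Working session

There is one attempt and no reset: what is moved stays moved. The work goes in short steps, Python scripts to look and compute and a tool call to move; the robot and the scene stay as the last step left them, time stands still between calls to the robot, and variables do not carry over. Pictures are saved under pics/ and viewed, at most 10 in all, crops included, and the job is handed in when it is done.

Besides the shell and the picture viewer there is one more tool, called after "Emit:" as name([rows], argument=value, ...), one row to a line, values as JSON. send_rows: Moves the arm, as the interface text tells. Shift numbers are shares of 0.025 m and turn numbers shares of 90 degrees, none past 1 either way. Its arguments: {"type":"object","properties":{"plan":{"type":"array"},"gripper":{"type":"number"},"force":{"type":"number"}},"required":["plan"]}

```bash
mkdir -p pics
cat > h.py <<'E'
import numpy as np, cv2
from cell import robot, read_camera, get_calibration
def cal(n):
    c=get_calibration(n); R=cv2.Rodrigues(np.array(c["rvec"],float))[0]
    return np.array(c["intrinsics"],float),R,np.array(c["tvec"],float).ravel()
def ray(n,uv,z):
    K,R,t=cal(n); uv=np.atleast_2d(uv).astype(float)
    d=np.c_[uv,np.ones(len(uv))]@np.linalg.inv(K).T@R; o=-R.T@t
    return o+d*((z-o[2])/d[:,2])[:,None]
def cloud(n,D):
    K,R,t=cal(n); v,u=np.indices(D.shape)
    p=np.stack([(u-K[0,2])/K[0,0]*D,(v-K[1,2])/K[1,1]*D,D],-1)
    return (p-t)@R
def proj(n,p):
    K,R,t=cal(n); q=(np.atleast_2d(p)@R.T+t)@K.T; return q[:,:2]/q[:,2:]
E
python3 - <<'E'
from h import *
for n in("scene","top"):
    P,D=read_camera(n); cv2.imwrite(f"pics/{n}0.png",P); np.save(n+"0.npy",D)
    K,R,t=cal(n); print(n,K.round(1).tolist(),(-R.T@t).round(3),R[2].round(3))
o=robot.observe(); print({k:np.round(v,3).tolist() for k,v in o.items()})
E
```

```text
scene [[446.0, 0.0, 319.8], [0.0, 446.0, 198.1], [0.0, 0.0, 1.0]] [0.093 0.573 0.566] [ 0.526 -0.635 -0.565]
top [[401.9, 0.0, 322.6], [0.0, 401.9, 201.4], [0.0, 0.0, 1.0]] [ 0.392 -0.006  0.93 ] [ 0.223  0.018 -0.975]
{'time': 0.1, 'qpos': [-1.294, 0.343, 1.525, 0.0, 1.275, -0.146], 'qvel': [-0.0, -0.001, -0.005, -0.001, -0.001, -0.0], 'joint_efforts': [0.002, -43.201, -24.469, 0.072, 0.053, -0.0], 'tool_pos': [0.215, -0.478, 0.226], 'tool_rot': [-3.14, -0.0, 0.423], 'contact_force': [-0.327, 0.39, 0.875], 'torque': [0.026, 0.026, 0.079], 'grip_force': 0.0, 'opening': 0.092}
```

View pics/top0.png

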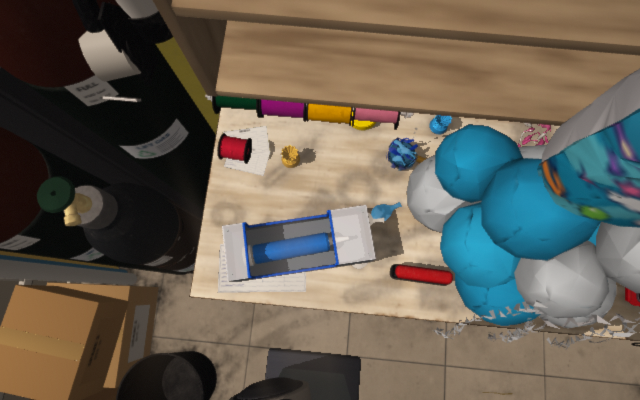

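View pics/scene0.png

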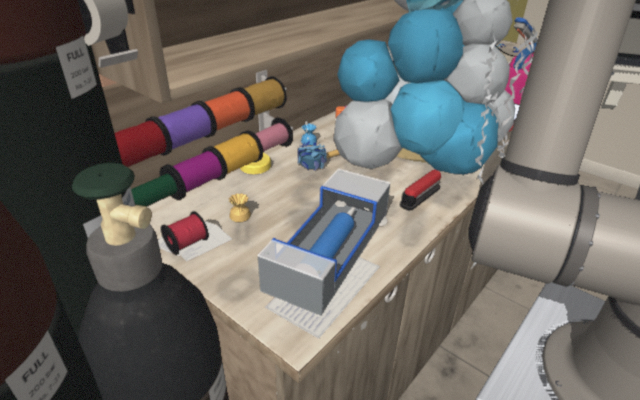

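The top view shows the caddy lying along columns 222–375, rows 205–280. Its deep hood is at the right and the nozzle tip is near (350,238); the pump barrel is at about (290,247). The stapler is at (422,274), the weight at (290,157) and the reel at (235,148). The scene view agrees, and also shows balloons beyond the deep end.

Run:
```python
from h import *
P=cv2.imread("pics/top0.png"); D=np.load("top0.npy"); C=cloud("top",D)
cv2.imwrite("pics/c0.png",cv2.resize(P[195:290,212:412],None,fx=4,fy=4,interpolation=cv2.INTER_CUBIC))
hsv=cv2.cvtColor(P,cv2.COLOR_BGR2HSV)
m=((hsv[...,0]>100)&(hsv[...,0]<128)&(hsv[...,1]>120)).astype(np.uint8); m[:200]=0;m[290:]=0;m[:,:215]=0;m[:,385:]=0
n,l,s,c=cv2.connectedComponentsWithStats(m)
for i in range(1,n):
    if s[i,4]>15: print(i,s[i],c[i].round(1),np.median(C[l==i],0).round(3))
for uv in[(232,260),(360,230),(290,247),(350,238),(300,222),(422,274),(290,157),(235,148),(430,195),(400,240),(385,212)]:
    print(uv,C[uv[1],uv[0]].round(3))
# hood points by height
z=C[...,2]; h=(z>.076)&(z<.092)&(D>0); h[:195]=0;h[290:]=0;h[:,:212]=0;h[:,385:]=0
n,l,s,c=cv2.connectedComponentsWithStats(h.astype(np.uint8))
for i in range(1,n):
    if s[i,4]>100:
        pts=C[l==i][:,:2].astype(np.float32); r=cv2.minAreaRect(pts); print(s[i],r,pts.mean(0), np.median(C[l==i][:,2]))
```

```text
1 [372 205  13  13 142] [378.5 211.2] [ 0.592 -0.122  0.005]
2 [243 210  96  69 675] [289.7 244.7] [0.49  0.072 0.043]
3 [ 253  233   77   31 1394] [290.4 247.7] [0.484 0.071 0.046]
(232, 260) [0.443 0.185 0.085]
(360, 230) [ 0.531 -0.076  0.086]
(290, 247) [0.485 0.071 0.051]
(350, 238) [ 0.512 -0.056  0.082]
(300, 222) [0.549 0.058 0.009]
(422, 274) [ 0.454 -0.22   0.047]
(290, 157) [0.698 0.097 0.03 ]
(235, 148) [0.699 0.222 0.056]
(430, 195) [ 0.603 -0.204  0.154]
(400, 240) [ 0.53  -0.177  0.   ]
(385, 212) [ 0.592 -0.138  0.005]
[ 327  205   49   61 2190] ((0.5208185315132141, -0.05760163068771362), (0.1189948245882988, 0.0863068699836731), 13.795672416687012) [ 0.5199219  -0.05812413] 0.084065866361414
[ 222  222   30   59 1325] ((0.46231287717819214, 0.18011939525604248), (0.11935991048812866, 0.05214649438858032), 13.402681350708008) [0.4613156  0.18032326] 0.0839209270624874
```

View pics/c0.png

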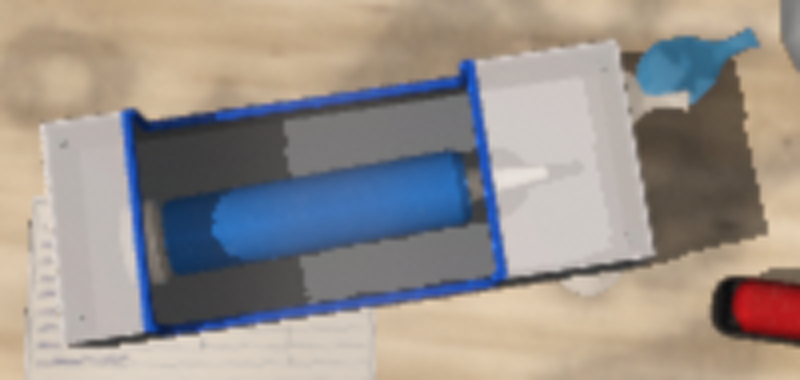

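```bash
cat > plan.py <<'E'
# 2D (caddy y,z) clearance of tilted pump (+gripper) against the caddy section
import numpy as np, cv2
def R(t): return np.array([[np.cos(t),-np.sin(t)],[np.sin(t),np.cos(t)]])
prof=[(-119,10),(-73,10),(-73,21.5),(96,21.5),(96,24),(119,24)]
pump=np.array([(a,-r) for a,r in prof]+[(a,r) for a,r in prof[::-1]],float)
ob=[(-300,-20,300,5),(-157,0,-152.5,84),(152.5,0,157,84),(-157,80,-72.5,84),(107.5,80,157,84)]
def dens(p):
    q=np.r_[p,p[:1]]; return np.concatenate([a+(b-a)*np.linspace(0,1,max(2,int(np.hypot(*(b-a))/1)))[:,None] for a,b in zip(q[:-1],q[1:])])
def clr(poly):
    P=dens(poly); c=1e9
    for x0,z0,x1,z1 in ob:
        d=np.c_[np.maximum(x0-P[:,0],P[:,0]-x1),np.maximum(z0-P[:,1],P[:,1]-z1)]
        sd=np.where((d>0).any(1),np.hypot(*np.maximum(d,0).T),d.max(1)); c=min(c,sd.min())
        for v in[(x0,z0),(x1,z0),(x0,z1),(x1,z1)]:
            c=min(c,-cv2.pointPolygonTest(poly.astype(np.float32)[:,None],(float(v[0]),float(v[1])),True))
    return c
def both(y,z,th,lean=0,g=10):
    """pump middle on axis (y,z) mm, tilt th deg cap up; lean = tool lean toward +y relative to pump normal"""
    M=R(np.radians(th)); pc=clr(pump@M.T+[y,z])
    G=R(np.radians(th-lean)); gp=np.array([y,z])+M@[g,0]
    body=np.array([(-37.5,47),(37.5,47),(37.5,200),(-37.5,200)])@G.T+gp
    fing=np.array([(-9.5,-19),(9.5,-19),(9.5,47),(-9.5,47)])@G.T+gp
    return pc,clr(body),clr(fing)
E
python3 - <<'E'
from h import *
from plan import both
D=np.load("top0.npy"); C=cloud("top",D); P=cv2.imread("pics/top0.png"); 
o=np.array([.4936,.0527]); 
u=np.array([-.2393,.9709]); x=np.array([.9709,.2393])
loc=lambda p:np.c_[(p[:,:2]-o)@x,(p[:,:2]-o)@u]*1000
hsv=cv2.cvtColor(P,cv2.COLOR_BGR2HSV)
m=((hsv[...,0]>100)&(hsv[...,0]<128)&(hsv[...,1]>120)); m[:230]=0;m[266:]=0;m[:,:250]=0;m[:,332:]=0
n,l,s,c=cv2.connectedComponentsWithStats(m.astype(np.uint8)); k=1+np.argmax(s[1:,4]); m=l==k
q=C[m]; print("top z",np.percentile(q[:,2],[50,95])); q=q[q[:,2]>.038]; L=loc(q); f=np.polyfit(L[:,1],L[:,0],1); print("pump axis x=%.1f%+.4f y"%(f[1],f[0]),L[:,1].min(),L[:,1].max())
v,uu=np.nonzero(m); L=loc(ray("top",np.c_[uu,v],.029)); print("ray",L.min(0),L.max(0), np.polyfit(L[:,1],L[:,0],1))
# centre by min/max across
for a in(-40,-10,20,50,80):
    w=L[abs(L[:,1]-a)<4,0]; print(a,w.min(),w.max(),(w.min()+w.max())/2)
print("tip, barrel end, cap ring",loc(ray("top",[(357.5,237),(329,241.3),(332,241),(249,256)],.029)).round(1))
# balloons
for nme in("top","scene"):
    D=np.load(nme+"0.npy"); C=cloud(nme,D); p=C[(D>0)]; 
    for y0 in np.arange(-.6,.3,.1):
        w=p[(p[:,1]>y0)&(p[:,1]<y0+.1)&(p[:,2]>.1)&(p[:,0]>.25)&(p[:,0]<1)&(p[:,2]<.9)]
        if len(w): print(nme,round(y0,1),"minx",w[:,0].min().round(3),"z there",w[w[:,0]<w[:,0].min()+.05][:,2].min().round(2),w[w[:,0]<w[:,0].min()+.05][:,2].max().round(2),"zmax x<.65",w[w[:,0]<.65][:,2].max(initial=0).round(2))
E
```

```text
top z [0.04614229 0.05066176]
pump axis x=-3.9-0.0244 y -65.4948806098489 102.4606719053493
ray [-26.36060019 -66.00352803] [ 19.60493943 105.34959948] [-0.02909072 -2.5528018 ]
-40 -21.445830644449234 19.336179074169998 -1.0548257851396183
-10 -21.92783064007763 17.212085810805693 -2.3578724146359686
20 -22.408669268355524 16.67909190703938 -2.864788680658073
50 -24.75880872549522 16.80570564505866 -3.9765515402182814
80 -26.123693884311546 15.945747934445823 -5.088972974932862
tip, barrel end, cap ring [[  -1.4 -132.3]
 [  -1.6  -67.3]
 [  -2.   -74. ]
 [  -8.   114.2]]
top -0.6 minx 0.355 z there 0.1 0.28 zmax x<.65 0.28
top -0.5 minx 0.355 z there 0.1 0.28 zmax x<.65 0.38
top -0.4 minx 0.366 z there 0.1 0.35 zmax x<.65 0.57
top -0.3 minx 0.365 z there 0.1 0.15 zmax x<.65 0.58
top -0.2 minx 0.565 z there 0.1 0.23 zmax x<.65 0.27
top -0.1 minx 0.709 z there 0.29 0.51 zmax x<.65 0.0
top -0.0 minx 0.25 z there 0.21 0.25 zmax x<.65 0.25
top 0.1 minx 0.709 z there 0.29 0.51 zmax x<.65 0.0
top 0.2 minx 0.635 z there 0.38 0.52 zmax x<.65 0.4
scene -0.6 minx 0.38 z there 0.13 0.33 zmax x<.65 0.36
scene -0.5 minx 0.367 z there 0.1 0.29 zmax x<.65 0.38
scene -0.4 minx 0.364 z there 0.1 0.35 zmax x<.65 0.39
scene -0.3 minx 0.364 z there 0.1 0.16 zmax x<.65 0.39
scene -0.2 minx 0.562 z there 0.1 0.23 zmax x<.65 0.28
scene -0.1 minx 0.707 z there 0.28 0.3 zmax x<.65 0.0
scene -0.0 minx 0.708 z there 0.29 0.3 zmax x<.65 0.0
scene 0.1 minx 0.708 z there 0.29 0.3 zmax x<.65 0.0
scene 0.2 minx 0.635 z there 0.38 0.45 zmax x<.65 0.4
```

Run:
```python
from h import *
from plan import both
D=np.load("top0.npy"); C=cloud("top",D); w=(D>0)&(C[...,0]>.22)&(C[...,2]>.1)&(abs(C[...,1])<.12)&(C[...,0]<.5); v,u=np.nonzero(w); print(u.min(),u.max(),v.min(),v.max(),C[w].min(0),C[w].max(0))
import heapq
for lean in(0,10,15):
    key=lambda s:(s[0],s[1],s[2])
    def c(s):
        p,b,f=both(*s,lean=lean); return min(p,b,f-2)
    memo={}
    start=(-27,41,0); best={start:(99,0)}; st={}
    pq=[(0,0,start)]; dist={start:0}; prev={}; done=None
    while pq:
        d,_,s=heapq.heappop(pq)
        if d>dist[s]: continue
        if s[1]>=125 : done=s;break
        for dy in(-4,0,4):
            for dz in(0,4):
                for dt in(0,3):
                    n=(s[0]+dy,s[1]+dz,s[2]+dt)
                    if n==s or n[2]>45 or abs(n[0])>90: continue
                    if n not in memo: memo[n]=c(n)
                    if memo[n]<3: continue
                    nd=d+1+40/memo[n]**2 + 0.02*dt
                    if nd<dist.get(n,1e9): dist[n]=nd; prev[n]=s; heapq.heappush(pq,(nd,0,n))
    print("lean",lean,done)
    path=[]
    while done: path.append(done); done=prev.get(done)
    for s in path[::-1]: print(s,np.round(both(*s,lean=lean),1))
```

```text
237 310 377 399 [ 0.22046262 -0.00418465  0.18448066] [0.25199883 0.11284435 0.28793001]
lean 0 (37, 125, 39)
(-27, 41, 0) [ 6.5 18.4 17. ]
(-23, 45, 3) [10.1 20.6 21.1]
(-23, 49, 6) [10.1 19.4 25.2]
(-23, 53, 9) [10.4 18.7 29.3]
(-23, 57, 12) [11.  18.4 33.5]
(-23, 61, 15) [ 9.7 18.7 37.8]
(-23, 65, 18) [ 8.1 19.3 41.7]
(-19, 69, 21) [ 7.9 22.  45.1]
(-15, 73, 24) [ 8.3 24.6 48.6]
(-11, 77, 27) [ 9.1 27.3 52.1]
(-7, 81, 30) [ 7.8 30.1 55.7]
(-3, 85, 30) [ 8.9 35.7 61.2]
(1, 89, 33) [10.8 38.5 64.9]
(5, 93, 36) [10.  41.4 68.5]
(9, 97, 36) [13.  47.1 72.1]
(13, 101, 36) [14.5 52.7 68.8]
(17, 105, 36) [17.8 58.4 65.8]
(21, 109, 36) [21.5 64.  63.2]
(25, 113, 39) [25.3 67.  61.4]
(29, 117, 39) [25.1 72.7 59.8]
(33, 121, 39) [24.5 78.3 58.6]
(37, 125, 39) [23.9 84.  58. ]
lean 10 (37, 125, 39)
(-27, 41, 0) [ 6.5 28.5 15.6]
(-23, 45, 3) [10.1 30.8 20.5]
(-23, 49, 6) [10.1 29.7 25.4]
(-23, 53, 9) [10.4 29.1 30.4]
(-23, 57, 12) [11.  28.9 34.8]
(-23, 61, 15) [ 9.7 29.1 38.8]
(-23, 65, 18) [ 8.1 29.7 43. ]
(-19, 69, 21) [ 7.9 32.4 47.1]
(-15, 73, 24) [ 8.3 35.1 51.3]
(-11, 77, 27) [ 9.1 37.
[... 363 characters left out ...]
.5 57.3]
lean 15 (37, 125, 39)
(-27, 41, 0) [ 6.5 33.7 15.2]
(-23, 45, 3) [10.1 36.  20. ]
(-23, 49, 6) [10.1 35.  24.8]
(-23, 53, 9) [10.4 34.3 29.7]
(-23, 57, 12) [11.  34.1 34.6]
(-23, 61, 15) [ 9.7 34.3 39.6]
(-23, 65, 18) [ 8.1 34.8 43.6]
(-19, 69, 21) [ 7.9 37.6 47.7]
(-15, 73, 24) [ 8.3 40.3 51.8]
(-11, 77, 27) [ 9.1 43.  56. ]
(-7, 81, 30) [ 7.8 45.7 60.2]
(-3, 85, 30) [ 8.9 51.2 64.2]
(1, 89, 33) [10.8 53.9 68.4]
(5, 93, 36) [10.  56.5 72.7]
(9, 97, 36) [13.  62.1 74.9]
(13, 101, 36) [14.5 67.7 71.2]
(17, 105, 36) [17.8 73.3 67.9]
(21, 109, 36) [21.5 79.  64.9]
(25, 113, 39) [25.3 81.6 62.3]
(29, 117, 39) [25.1 87.2 60.1]
(33, 121, 39) [24.5 92.9 58.5]
(37, 125, 39) [23.9 98.5 57.3]
```

```bash
cat > mv.py <<'E'
import numpy as np, sys
from scipy.spatial.transform import Rotation as Ro
YAW=13.8; A=np.radians(YAW); U=np.array([-np.sin(A),np.cos(A),0]); X=np.array([np.cos(A),np.sin(A),0]); O=np.array([.4936,.0527,0])
def rot(yaw,tilt=0): # deg; tilt = cap up
    return Ro.from_euler('z',yaw,degrees=True)*Ro.from_euler('x',180,degrees=True)*Ro.from_euler('y',tilt,degrees=True)
def tcp(R,grasp): return np.array(grasp)+R.apply([0,0,.019])
def cad(x,y,z): return O+X*x/1e3+U*y/1e3+np.array([0,0,z/1e3])
def rows(p,R,wps):
    """wps: (pos,R,n). prints rounded rows, follows the rounded chain"""
    p=np.array(p); out=[]
    for q,Q,n in wps:
        for k in range(n,0,-1):
            d=R.inv().apply((np.array(q)-p)/k)/.025; t=(R.inv()*Q).as_rotvec()/k/(np.pi/2)
            d=d.round(2)+0.; t=t.round(3)+0.
            assert abs(d).max()<=1 and np.linalg.norm(t)<.118,(d,t)
            out.append([d.tolist(),t.tolist()]); p=p+R.apply(d)*.025; R=R*Ro.from_rotvec(t*np.pi/2)
    for i in range(0,len(out),10): print(str(out[i:i+10]).replace(' ',''))
    print(len(out),p.round(4),R.as_euler('xyz',degrees=True).round(2))
def now():
    from cell import robot
    o=robot.observe(); return np.array(o["tool_pos"]),Ro.from_euler('xyz',o["tool_rot"])
E
python3 - <<'E'
from mv import *
p,R=now(); R0=rot(24.24); G=cad(-3,17,30)
rows(p,R,[([.255,-.30,.226],R0,8),([.36,-.10,.22],R0,10),(G+[0,0,.17],rot(105.3),12)])
E
```

```text
[[[0.55,-0.73,0.0],[0.0,0.0,0.0]],[[0.55,-0.73,0.0],[0.0,0.0,0.0]],[[0.55,-0.73,0.0],[0.0,0.0,0.0]],[[0.55,-0.73,0.0],[0.0,0.0,0.0]],[[0.54,-0.73,0.0],[0.0,0.0,0.0]],[[0.55,-0.74,0.0],[0.0,0.0,0.0]],[[0.54,-0.73,0.01],[0.0,0.0,0.0]],[[0.55,-0.74,0.0],[-0.001,0.0,0.0]],[[0.71,-0.56,0.02],[0.0,0.0,0.0]],[[0.71,-0.56,0.02],[0.0,0.0,0.0]]]
[[[0.71,-0.56,0.03],[0.0,0.0,0.0]],[[0.71,-0.56,0.02],[0.0,0.0,0.0]],[[0.71,-0.55,0.03],[0.0,0.0,0.0]],[[0.71,-0.56,0.02],[0.0,0.0,0.0]],[[0.71,-0.55,0.03],[0.0,0.0,0.0]],[[0.71,-0.56,0.02],[0.0,0.0,0.0]],[[0.71,-0.55,0.03],[0.0,0.0,0.0]],[[0.72,-0.56,0.02],[0.0,0.0,0.0]],[[0.62,-0.34,0.07],[0.0,0.0,-0.075]],[[0.65,-0.26,0.07],[0.0,0.0,-0.075]]]
[[[0.68,-0.19,0.07],[0.0,0.0,-0.075]],[[0.69,-0.11,0.07],[0.0,0.0,-0.075]],[[0.7,-0.02,0.07],[0.0,0.0,-0.075]],[[0.7,0.06,0.06],[0.0,0.0,-0.075]],[[0.69,0.14,0.07],[0.0,0.0,-0.075]],[[0.67,0.22,0.06],[0.0,0.0,-0.075]],[[0.63,0.3,0.07],[0.0,0.0,-0.075]],[[0.6,0.37,0.06],[0.0,0.0,-0.075]],[[0.55,0.44,0.07],[0.0,0.0,-0.075]],[[0.49,0.5,0.06],[0.0,0.0,-0.076]]]
30 [0.4866 0.0686 0.2001] [1.7999e+02 1.0000e-02 1.0531e+02]
```

Emit:
send_rows([
  [[0.55,-0.73,0],[0,0,0]],
  [[0.55,-0.73,0],[0,0,0]],
  [[0.55,-0.73,0],[0,0,0]],
  [[0.55,-0.73,0],[0,0,0]],
  [[0.54,-0.73,0],[0,0,0]],
  [[0.55,-0.74,0],[0,0,0]],
  [[0.54,-0.73,0.01],[0,0,0]],
  [[0.55,-0.74,0],[0,0,0]],
  [[0.71,-0.56,0.02],[0,0,0]],
  [[0.71,-0.56,0.02],[0,0,0]],
], gripper=0.26, force=25)

```text
time: 1.35
tool_pos: [0.2763, -0.2589, 0.2255]
tool_rot: [3.141, -0.0, 0.423]
contact_force: [-0.4, 0.6, 0.3]
opening: 0.0576
grip_force: 0.0
```

Emit:
send_rows([
  [[0.71,-0.56,0.03],[0,0,0]],
  [[0.71,-0.56,0.02],[0,0,0]],
  [[0.71,-0.55,0.03],[0,0,0]],
  [[0.71,-0.56,0.02],[0,0,0]],
  [[0.71,-0.55,0.03],[0,0,0]],
  [[0.71,-0.56,0.02],[0,0,0]],
  [[0.71,-0.55,0.03],[0,0,0]],
  [[0.72,-0.56,0.02],[0,0,0]],
  [[0.62,-0.34,0.07],[0,0,-0.075]],
  [[0.65,-0.26,0.07],[0,0,-0.075]],
])

```text
time: 2.6
tool_pos: [0.3814, -0.0711, 0.2169]
tool_rot: [3.141, -0.0, 0.663]
contact_force: [-0.3, 0.2, 0.2]
opening: 0.058
grip_force: 0.0
```

Emit:
send_rows([
  [[0.68,-0.19,0.07],[0,0,-0.075]],
  [[0.69,-0.11,0.07],[0,0,-0.075]],
  [[0.7,-0.02,0.07],[0,0,-0.075]],
  [[0.7,0.06,0.06],[0,0,-0.075]],
  [[0.69,0.14,0.07],[0,0,-0.075]],
  [[0.67,0.22,0.06],[0,0,-0.075]],
  [[0.63,0.3,0.07],[0,0,-0.075]],
  [[0.6,0.37,0.06],[0,0,-0.075]],
  [[0.55,0.44,0.07],[0,0,-0.075]],
  [[0.49,0.5,0.06],[0,0,-0.076]],
])

```text
time: 3.85
tool_pos: [0.4866, 0.0692, 0.2003]
tool_rot: [-3.141, 0.0, 1.842]
contact_force: [-0.7, 0.1, 0.4]
opening: 0.0577
grip_force: 0.0
```

Run:
```python
from h import *; from mv import cad
P,_=read_camera("scene"); f=4; x0,y0=250,160
I=cv2.resize(P[y0:y0+150,x0:x0+200],None,fx=f,fy=f,interpolation=cv2.INTER_CUBIC)
def pt(p,c): 
    u=(proj("scene",p)[0]-[x0,y0]+.5)*f; cv2.circle(I,tuple(int(a) for a in u),3,c,-1)
for x in(-55,55):
    for y in(-72.5,107.5): pt(cad(x,y,84),(0,255,0))
for x in(-59,59):
    for y in(-156.5,156.5): pt(cad(x,y,84),(0,255,255))
for y in(-112,-66,7,103): pt(cad(-2.8-.027*y,y,29),(0,0,255))
cv2.imwrite("pics/s1.png",I)
```

```text
(no output)
```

View pics/s1.png

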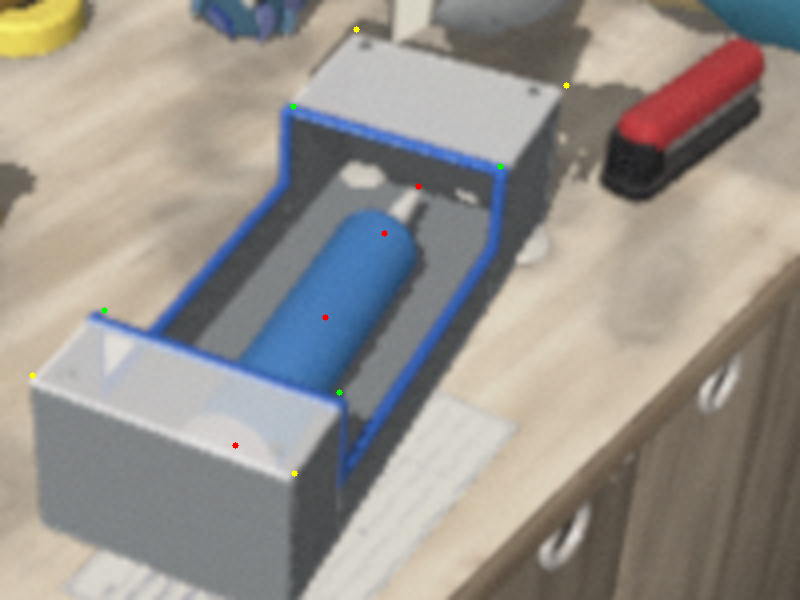

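The overlay lands where it should: hood corners at about (293,106), (500,166) and (339,392), and the nozzle tip at (418,187). The pose is confirmed, so I'll descend and grip.

Emit:
send_rows([
  [[0,0,0.7],[0,0,0]],
  [[0,0,0.9],[0,0,0]],
  [[0,0,0.9],[0,0,0]],
  [[0,0,0.9],[0,0,0]],
  [[0,0,0.9],[0,0,0]],
  [[0,0,0.9],[0,0,0]],
  [[0,0,0.9],[0,0,0]],
  [[0,0,0.8],[0,0,0]],
  [[0,0,0.46],[0,0,0]],
  [[0,0,0.2],[0,0,0]],
])

```text
time: 5.15
tool_pos: [0.4864, 0.0682, 0.0112]
tool_rot: [-3.141, -0.0, 1.837]
contact_force: [0.9, -0.6, 0.1]
opening: 0.058
grip_force: 0.0
```

Emit:
send_rows([
  [[0,0,0],[0,0,0]],
  [[0,0,0],[0,0,0]],
  [[0,0,0],[0,0,0]],
  [[0,0,0],[0,0,0]],
  [[0,0,0],[0,0,0]],
  [[0,0,0],[0,0,0]],
  [[0,0,0],[0,0,0]],
  [[0,0,0],[0,0,0]],
  [[0,0,0],[0,0,0]],
  [[0,0,0],[0,0,0]],
], gripper=-0.3, force=25)

```text
time: 6.4
tool_pos: [0.4872, 0.0682, 0.0119]
tool_rot: [3.14, 0.0, 1.838]
contact_force: [-1.2, -0.2, 6.0]
opening: 0.0424
grip_force: 25.0
```

Run:
```python
from mv import *
p,R=now(); g=p-O; print("grasp caddy x,y:",g@X*1e3,g@U*1e3,R.as_euler('xyz',degrees=True))
gy=g@U*1e3; Q=rot(105.3)
rows(p,Q,[(p+[0,0,.013],Q,4),(cad(-1,gy-33,p[2]*1e3+13),rot(103.8),6)])
```

```text
grasp caddy x,y: -2.5064052811978677 16.57865667666084 [1.79932806e+02 2.44774739e-02 1.05312284e+02]
[[[0.0,0.0,-0.13],[0.0,0.0,0.0]],[[0.0,0.0,-0.13],[0.0,0.0,0.0]],[[0.0,0.0,-0.13],[0.0,0.0,0.0]],[[0.0,0.0,-0.13],[0.0,0.0,0.0]],[[-0.22,0.0,0.0],[0.0,0.0,0.003]],[[-0.22,0.01,0.0],[0.0,0.0,0.003]],[[-0.22,0.01,0.0],[0.0,0.0,0.003]],[[-0.22,0.01,0.0],[0.0,0.0,0.003]],[[-0.22,0.01,0.0],[0.0,0.0,0.002]],[[-0.22,0.0,0.0],[0.0,0.0,0.003]]]
10 [0.4965 0.0365 0.0249] [-180.      0.    103.77]
```

Emit:
send_rows([
  [[0,0,-0.13],[0,0,0]],
  [[0,0,-0.13],[0,0,0]],
  [[0,0,-0.13],[0,0,0]],
  [[0,0,-0.13],[0,0,0]],
  [[-0.22,0,0],[0,0,0.003]],
  [[-0.22,0.01,0],[0,0,0.003]],
  [[-0.22,0.01,0],[0,0,0.003]],
  [[-0.22,0.01,0],[0,0,0.003]],
  [[-0.22,0.01,0],[0,0,0.002]],
  [[-0.22,0,0],[0,0,0.003]],
])

```text
time: 7.65
tool_pos: [0.4961, 0.0361, 0.0244]
tool_rot: [-3.142, 0.0, 1.811]
contact_force: [-0.8, -0.3, -0.7]
opening: 0.0422
grip_force: 25.0
```

Run:
```python
from h import *; from mv import cad
robot.observe()
T,D=read_camera("top"); P,_=read_camera("scene"); f=4
C=cloud("top",D); 
I=np.vstack([cv2.resize(T[200:275,212:372],None,fx=4,fy=4,interpolation=3),cv2.resize(P[165:240,310:470],None,fx=4,fy=4,interpolation=3)])
cv2.imwrite("pics/s2.png",I)
z=C[...,2]; h=(z>.078)&(z<.09)&(D>0); h[:195]=0;h[290:]=0;h[:,:212]=0;h[:,385:]=0
n,l,s,c=cv2.connectedComponentsWithStats(h.astype(np.uint8))
for i in range(1,n):
    if s[i,4]>300: print(cv2.minAreaRect(C[l==i][:,:2].astype(np.float32)))
print("tip px",proj("scene",cad(-1,-145,42)),proj("top",cad(-1,-145,42)))
print(robot.observe()["tool_pos"])
```

```text
((0.5211865305900574, -0.058489441871643066), (0.11804621666669846, 0.08358745276927948), 13.794318199157715)
((0.4814276695251465, 0.18507881462574005), (0.0805208683013916, 0.0512123703956604), 12.145650863647461)
tip px [[361.18113276 193.25154616]] [[363.60715502 235.22498341]]
[0.49625645 0.03596636 0.02444953]
```

View pics/s2.png

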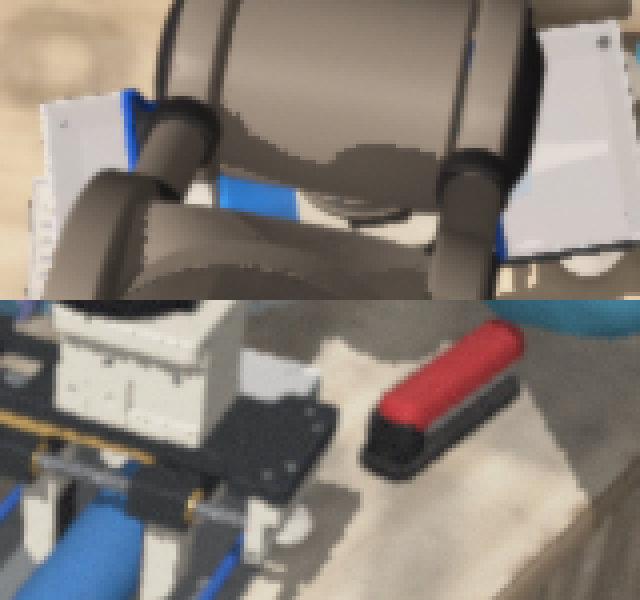

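The caddy has not moved. The cap boundary is visible at about (266,247) in the top view. I'll check that against the expected position and work out the tilt rows.

Run:
```python
from h import *; from mv import *
for y in(66,70,74): print(y,proj("top",cad(-1,y,62)).round(1),proj("top",cad(-12,y,58)).round(1))
p,R=now(); g=p-O; print(g@X*1e3,g@U*1e3)
pts=[(-23,49,6,4),(-23,57,12,4),(-23,65,18,4),(-15,73,24,4),(-7,81,29.5,4),(5,93,34,4),(17,105,36,3),(30,120,36,3)]
# pump middle -> grasp
W=[]
for y,z,t,n in pts:
    Q=rot(103.8,t); a=np.radians(t); W.append((tcp(Q,cad(-1,y+10*np.cos(a),z+10*np.sin(a))),Q,n))
rows(p,R,W)
from plan import both
print([np.round(both(*s[:3]),1).tolist() for s in pts])
```

```text
66 [[268.2 248.1]] [[269.  253.3]]
70 [[266.4 248.3]] [[267.2 253.6]]
74 [[264.5 248.6]] [[265.3 253.8]]
-1.411761763803054 -16.884259927268165
[[[0.06,0.0,-0.07],[0.0,0.017,0.0]],[[0.06,0.01,-0.06],[0.0,0.017,0.0]],[[0.06,0.0,-0.07],[0.0,0.016,0.0]],[[0.06,0.01,-0.06],[0.0,0.017,-0.001]],[[0.03,0.0,-0.09],[0.0,0.017,0.0]],[[0.03,0.0,-0.09],[0.0,0.016,0.0]],[[0.03,0.0,-0.09],[0.0,0.017,0.0]],[[0.04,0.0,-0.09],[0.0,0.016,0.0]],[[0.04,0.0,-0.09],[0.0,0.017,0.0]],[[0.04,0.0,-0.09],[0.0,0.017,0.0]]]
[[[0.04,0.0,-0.09],[0.0,0.017,0.0]],[[0.04,0.0,-0.08],[0.0,0.016,0.0]],[[0.12,0.0,-0.06],[0.0,0.017,0.0]],[[0.12,0.0,-0.06],[0.0,0.017,0.0]],[[0.12,0.0,-0.06],[0.0,0.016,0.0]],[[0.13,0.0,-0.05],[0.0,0.017,0.0]],[[0.12,0.0,-0.05],[0.0,0.015,0.0]],[[0.12,0.0,-0.05],[0.0,0.015,0.0]],[[0.13,0.0,-0.05],[0.0,0.015,0.0]],[[0.13,0.0,-0.04],[0.0,0.016,0.0]]]
[[[0.18,0.0,-0.05],[0.0,0.012,0.0]],[[0.18,0.0,-0.05],[0.0,0.013,0.0]],[[0.18,0.0,-0.05],[0.0,0.012,0.0]],[[0.17,0.0,-0.04],[0.0,0.013,0.0]],[[0.23,0.0,-0.05],[0.0,0.007,0.0]],[[0.23,0.0,-0.05],[0.0,0.008,0.0]],[[0.24,0.0,-0.04],[0.0,0.007,0.0]],[[0.26,0.0,-0.06],[0.0,0.0,0.0]],[[0.26,0.0,-0.06],[0.0,0.0,0.0]],[[0.25,0.0,-0.06],[0.0,0.0,0.0]]]
30 [0.4809 0.1003 0.1105] [179.98 -35.99 103.84]
[[10.1, 19.4, 25.2], [11.0, 18.4, 33.5], [8.1, 19.3, 41.7], [8.3, 24.6, 48.6], [8.7, 30.5, 56.0], [11.1, 43.2, 69.8], [17.8, 58.4, 65.8], [17.9, 78.2, 59.9]]
```

Emit:
send_rows([
  [[0.06,0,-0.07],[0,0.017,0]],
  [[0.06,0.01,-0.06],[0,0.017,0]],
  [[0.06,0,-0.07],[0,0.016,0]],
  [[0.06,0.01,-0.06],[0,0.017,-0.001]],
  [[0.03,0,-0.09],[0,0.017,0]],
  [[0.03,0,-0.09],[0,0.016,0]],
  [[0.03,0,-0.09],[0,0.017,0]],
  [[0.04,0,-0.09],[0,0.016,0]],
  [[0.04,0,-0.09],[0,0.017,0]],
  [[0.04,0,-0.09],[0,0.017,0]],
])

```text
time: 9.0
tool_pos: [0.4945, 0.045, 0.0456]
tool_rot: [3.141, -0.264, 1.813]
contact_force: [0.2, 0.6, -1.5]
opening: 0.0429
grip_force: 25.0
```

Run:
```python
from h import *
P,_=read_camera("scene"); cv2.imwrite("pics/s3.png",cv2.resize(P[120:320,230:470],None,fx=3,fy=3,interpolation=3))
o=robot.observe(); print(o["contact_force"],o["torque"],o["tool_pos"],o["tool_rot"],o["qpos"])
```

```text
[ 1.11314245 -0.2420431  -0.88903094] [-0.26594114 -0.21515982 -0.03416087] [0.49476361 0.04469499 0.04568212] [ 3.14096464 -0.26461435  1.81268351] [-0.2187686   0.56372385  1.77894324  0.2948329   0.93937984 -0.65215533]
```

View pics/s3.png

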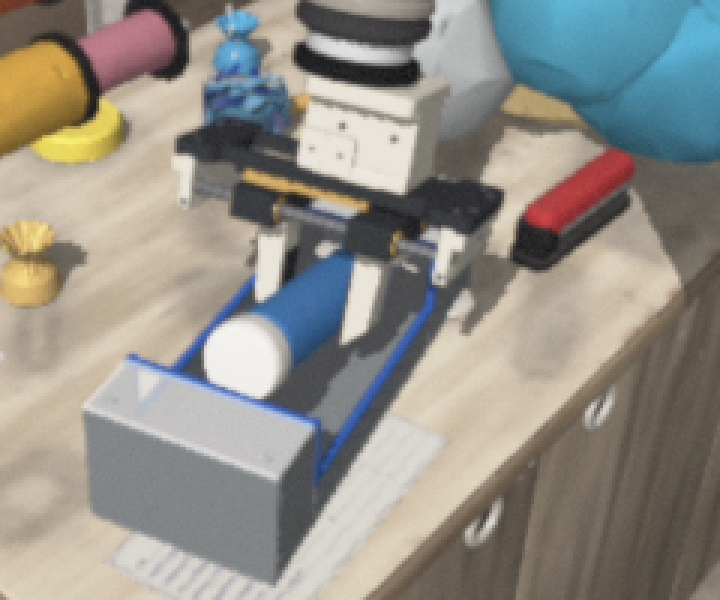

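The pump is tilting cleanly: the cap is at (245,358), free of the short hood, and the nozzle is under the deep hood. Before leaning the wrist further towards the balloons, I'll check its clearance.

Run:
```python
from h import *; from mv import *
pts=[]
for n in("top","scene"):
    D=np.load(n+"0.npy"); C=cloud(n,D)[D>0]; pts.append(C[(C[:,2]>.1)&(C[:,2]<.8)&(C[:,0]>.3)&(C[:,0]<1)&(C[:,1]<.25)&(C[:,1]>-.6)&((C[:,1]<-.1)|(C[:,0]>.68))])
C=np.vstack(pts)
for y,z,t in[(-23,61,15),(-15,73,24),(-7,81,29.5),(5,93,34),(17,105,36),(30,120,36),(17.5,200,20),(17.5,210,0)]:
    Q=rot(103.8,t); a=np.radians(t); T=tcp(Q,cad(-1,y+10*np.cos(a),z+10*np.sin(a))); q=Q.inv().apply(C-T) # tool coords, behind = -z
    L=-q[:,2]; r=np.hypot(q[:,0],q[:,1]); w=(L>.06)&(L<.5)
    b=(L>.05)&(L<.2); db=np.hypot(np.maximum(abs(q[b,0])-.0375,0),np.maximum(abs(q[b,1])-.095,0))
    i=np.argmin(np.where(w,r,9)); print(t,"axis dist %.3f at L %.3f"%(r[i],L[i]),C[i].round(3),"body %.3f"%db.min())
```

```text
15 axis dist 0.184 at L 0.490 [ 0.709 -0.08   0.507] body 0.171
24 axis dist 0.170 at L 0.495 [ 0.709 -0.13   0.499] body 0.154
29.5 axis dist 0.143 at L 0.499 [ 0.591 -0.293  0.434] body 0.138
34 axis dist 0.125 at L 0.499 [ 0.596 -0.29   0.427] body 0.126
36 axis dist 0.125 at L 0.500 [ 0.596 -0.29   0.427] body 0.121
36 axis dist 0.142 at L 0.499 [ 0.595 -0.291  0.432] body 0.118
20 axis dist 0.196 at L 0.362 [ 0.709 -0.041  0.507] body 0.112
0 axis dist 0.222 at L 0.099 [0.708 0.085 0.29 ] body 0.121
```

Emit:
send_rows([
  [[0.04,0,-0.09],[0,0.017,0]],
  [[0.04,0,-0.08],[0,0.016,0]],
  [[0.12,0,-0.06],[0,0.017,0]],
  [[0.12,0,-0.06],[0,0.017,0]],
  [[0.12,0,-0.06],[0,0.016,0]],
  [[0.13,0,-0.05],[0,0.017,0]],
  [[0.12,0,-0.05],[0,0.015,0]],
  [[0.12,0,-0.05],[0,0.015,0]],
  [[0.13,0,-0.05],[0,0.015,0]],
  [[0.13,0,-0.04],[0,0.016,0]],
])

```text
time: 10.3
tool_pos: [0.4898, 0.064, 0.0696]
tool_rot: [3.141, -0.517, 1.813]
contact_force: [0.1, 0.3, -1.3]
opening: 0.0426
grip_force: 25.0
```

Emit:
send_rows([
  [[0.18,0,-0.05],[0,0.012,0]],
  [[0.18,0,-0.05],[0,0.013,0]],
  [[0.18,0,-0.05],[0,0.012,0]],
  [[0.17,0,-0.04],[0,0.013,0]],
  [[0.23,0,-0.05],[0,0.007,0]],
  [[0.23,0,-0.05],[0,0.008,0]],
  [[0.24,0,-0.04],[0,0.007,0]],
  [[0.26,0,-0.06],[0,0,0]],
  [[0.26,0,-0.06],[0,0,0]],
  [[0.25,0,-0.06],[0,0,0]],
])

```text
time: 11.55
tool_pos: [0.4806, 0.1012, 0.1109]
tool_rot: [3.141, -0.628, 1.813]
contact_force: [0.6, -0.2, -2.1]
opening: 0.0425
grip_force: 25.0
```

Run:
```python
from h import *; from mv import *
P,_=read_camera("scene"); cv2.imwrite("pics/s4.png",cv2.resize(P[60:320,220:480],None,fx=2.2,fy=2.2,interpolation=3))
p,R=now(); print(p,R.as_euler('xyz',degrees=True))
Q=rot(103.8,36); L=rot(103.8,0)
rows(p,R,[(p+[0,0,.10],Q,8),(tcp(L,cad(-.5,27.5,205)),L,12)])
from plan import both
for z in(150,180,205): print(both(28,z,36),both(20,z,18))
```

```text
[0.48065045 0.10156057 0.11148291] [179.93060343 -35.98789746 103.94543362]
[[[0.29,0.0,-0.4],[0.0,0.0,0.0]],[[0.29,0.0,-0.41],[0.0,0.0,0.0]],[[0.3,0.0,-0.4],[0.0,0.0,0.0]],[[0.29,0.0,-0.41],[0.0,0.0,0.0]],[[0.3,0.0,-0.4],[0.0,0.0,0.0]],[[0.29,0.0,-0.41],[0.0,0.0,0.0]],[[0.3,0.0,-0.4],[0.0,0.0,0.001]],[[0.29,0.0,-0.41],[0.0,0.0,0.0]],[[-0.11,0.0,0.02],[0.0,-0.033,0.0]],[[-0.11,0.0,0.03],[0.0,-0.033,0.0]]]
[[[-0.11,0.0,0.04],[0.0,-0.033,0.0]],[[-0.11,0.0,0.04],[0.0,-0.033,0.0]],[[-0.1,0.0,0.05],[0.0,-0.033,0.0]],[[-0.1,0.0,0.05],[0.0,-0.034,0.0]],[[-0.1,0.0,0.06],[0.0,-0.033,0.0]],[[-0.1,0.0,0.06],[0.0,-0.034,0.0]],[[-0.09,0.0,0.07],[0.0,-0.033,0.0]],[[-0.09,0.01,0.07],[0.0,-0.034,0.0]],[[-0.09,0.0,0.08],[0.0,-0.033,0.0]],[[-0.08,0.01,0.08],[0.0,-0.034,0.0]]]
20 [0.4866 0.0793 0.1859] [1.8000e+02 1.0000e-02 1.0383e+02]
(1.1000362081842028, np.float64(101.40183554781433), 81.34732603914418) (np.float64(19.71641250642972), np.float64(114.58935441293102), np.float64(83.01022908352294))
(np.float64(20.61045353880352), np.float64(128.27281282610417), 105.39455803289788) (np.float64(49.71641250642972), np.float64(141.99585022107507), np.float64(105.01449227292952))
(np.float64(44.13570036543535), np.float64(151.5648367042954), np.float64(125.83221279610008)) (np.float64(74.71641250642972), np.float64(165.52312806986836), np.float64(125.90008525166435))
```

View pics/s4.png

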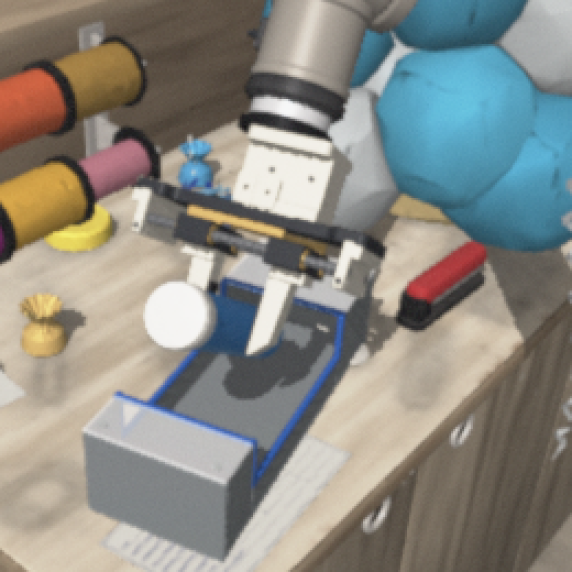

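The pump is nearly out, with the cap at (180,315). Going straight up would graze the deep hood edge with the nozzle, so I'll go further along the axis first.

Run:
```python
from mv import *
from plan import both
p,R=now(); Q=rot(103.8,36); L=rot(103.8,0)
a=p+U*.026+[0,0,.018]
rows(p,R,[(a,Q,4),(a+[0,0,.08],Q,6),(tcp(L,cad(-.5,27.5,205)),L,10)])
for s in[(31,121),(43,130),(57,139),(57,160),(57,180),(57,219)]: print(s,np.round(both(*s,36),1))
```

```text
[[[0.32,0.0,0.01],[0.0,0.0,0.0]],[[0.31,0.0,0.01],[0.0,0.0,0.0]],[[0.32,0.0,0.0],[0.0,0.0,0.001]],[[0.31,0.0,0.01],[0.0,0.0,0.0]],[[0.31,0.0,-0.43],[0.0,0.0,0.0]],[[0.31,0.0,-0.43],[0.0,0.0,0.0]],[[0.32,0.0,-0.43],[0.0,0.0,0.0]],[[0.31,0.0,-0.43],[0.0,0.0,0.0]],[[0.32,0.0,-0.44],[0.0,0.0,0.0]],[[0.31,0.0,-0.43],[0.0,0.0,0.0]]]
[[[-0.21,0.0,-0.04],[0.0,-0.04,0.0]],[[-0.22,0.0,-0.03],[0.0,-0.04,0.0]],[[-0.22,0.0,-0.01],[0.0,-0.04,0.0]],[[-0.22,0.0,0.0],[0.0,-0.04,0.0]],[[-0.22,0.0,0.02],[0.0,-0.04,0.0]],[[-0.21,0.0,0.03],[0.0,-0.04,0.0]],[[-0.21,0.0,0.04],[0.0,-0.04,0.0]],[[-0.21,0.01,0.05],[0.0,-0.04,0.0]],[[-0.2,0.0,0.07],[0.0,-0.04,0.0]],[[-0.2,0.01,0.08],[0.0,-0.04,0.0]]]
20 [0.4866 0.0794 0.1861] [1.8000e+02 1.0000e-02 1.0383e+02]
(31, 121) [17.7 79.6 59.6]
(43, 130) [17.9 94.4 56.4]
(57, 139) [ 27.5 110.7  55.2]
(57, 160) [ 30.8 126.2  72.3]
(57, 180) [ 42.2 142.2  89.8]
(57, 219) [ 69.1 175.9 126.1]
```

Emit:
send_rows([
  [[0.32,0,0.01],[0,0,0]],
  [[0.31,0,0.01],[0,0,0]],
  [[0.32,0,0],[0,0,0.001]],
  [[0.31,0,0.01],[0,0,0]],
  [[0.31,0,-0.43],[0,0,0]],
  [[0.31,0,-0.43],[0,0,0]],
  [[0.32,0,-0.43],[0,0,0]],
  [[0.31,0,-0.43],[0,0,0]],
  [[0.32,0,-0.44],[0,0,0]],
  [[0.31,0,-0.43],[0,0,0]],
])

```text
time: 12.85
tool_pos: [0.4745, 0.1259, 0.2094]
tool_rot: [-3.141, -0.628, 1.811]
contact_force: [0.1, 0.5, -1.0]
opening: 0.0424
grip_force: 25.0
```

Emit:
send_rows([
  [[-0.21,0,-0.04],[0,-0.04,0]],
  [[-0.22,0,-0.03],[0,-0.04,0]],
  [[-0.22,0,-0.01],[0,-0.04,0]],
  [[-0.22,0,0],[0,-0.04,0]],
  [[-0.22,0,0.02],[0,-0.04,0]],
  [[-0.21,0,0.03],[0,-0.04,0]],
  [[-0.21,0,0.04],[0,-0.04,0]],
  [[-0.21,0.01,0.05],[0,-0.04,0]],
  [[-0.2,0,0.07],[0,-0.04,0]],
  [[-0.2,0.01,0.08],[0,-0.04,0]],
])

```text
time: 14.1
tool_pos: [0.4866, 0.0786, 0.1855]
tool_rot: [-3.141, 0.002, 1.811]
contact_force: [-0.2, 0.2, -1.1]
opening: 0.0423
grip_force: 25.0
```

Run:
```python
from h import *; from mv import *
P,_=read_camera("scene"); T,D=read_camera("top"); cv2.imwrite("pics/s5.png",np.hstack([cv2.resize(P[60:310,220:480],(416,400)),cv2.resize(T[170:320,210:350],(373,400))]))
o=robot.observe(); g=np.array(o["tool_pos"])-O; print("tool caddy",g@X*1e3,g@U*1e3,g[2],np.degrees(o["tool_rot"]),o["torque"])
C=cloud("top",D); z=C[...,2]; h=(z>.078)&(z<.09)&(D>0); h[:195]=0;h[290:]=0;h[:,:212]=0;h[:,385:]=0
n,l,s,c=cv2.connectedComponentsWithStats(h.astype(np.uint8))
for i in range(1,n):
    if s[i,4]>200: print("hood",cv2.minAreaRect(C[l==i][:,:2].astype(np.float32)))
# pump blue points, both views
for nme,I in(("top",T),("scene",P)):
    if nme=="scene": D=read_camera(nme)[1]; C=cloud(nme,D)
    hsv=cv2.cvtColor(I,cv2.COLOR_BGR2HSV); m=(hsv[...,0]>100)&(hsv[...,0]<125)&(hsv[...,1]>110)&(C[...,2]>.15)&(C[...,2]<.25)&(C[...,1]>-.1)&(D>0)
    q=C[m]-O; 
    if len(q)>30:
        y=q@U*1e3; x=q@X*1e3; zz=q[:,2]*1e3; print(nme,len(q),"y",np.percentile(y,[1,99]).round(1))
        for a in range(-60,110,20):
            w=abs(y-a)<6
            if w.sum()>8: print(a,"x",np.percentile(x[w],[3,97]).round(1),"z",np.percentile(zz[w],[3,97]).round(1))
    if nme=="scene":
        w=(hsv[...,1]<50)&(hsv[...,2]>170)&(C[...,2]>.16)&(C[...,2]<.25)&(D>0); q=C[w]-O; w2=(q@U>.1)&(q@U<.16); q=q[w2]; print("cap",len(q),"x",np.percentile(q@X,[2,98]),"y",np.percentile(q@U,[5,50,95]),"z",np.percentile(q[:,2],[2,98]))
```

```text
tool caddy -0.8134634323100131 27.631129440891385 0.18529282154157847 [-1.79928060e+02  1.28635666e-02  1.03850088e+02] [ 0.01230352 -0.15777185  0.00903421]
hood ((0.5207374691963196, -0.0574864037334919), (0.11896108835935593, 0.0858386904001236), 13.785961151123047)
hood ((0.4302085340023041, 0.171940416097641), (0.051551539450883865, 0.05235285684466362), 14.815532684326172)
top 640 y [-54.1 113.3]
-40 x [-22.2  15.3] z [206.1 222.8]
-20 x [-21.6  -4.1] z [209.9 221.6]
100 x [-23.    5.5] z [207.8 224.3]
scene 993 y [  6.1 113.5]
20 x [-14.8  12.7] z [213.1 220.9]
40 x [-23.   10.1] z [201.2 221.1]
60 x [-23.3   7.5] z [199.4 221.2]
80 x [-23.3   8.1] z [195.8 221.5]
100 x [-23.6   7.4] z [196.5 221.5]
cap 801 x [-0.0241559   0.01626823] y [0.12284263 0.13856532 0.14018741] z [0.18192423 0.22382305]
```

View pics/s5.png

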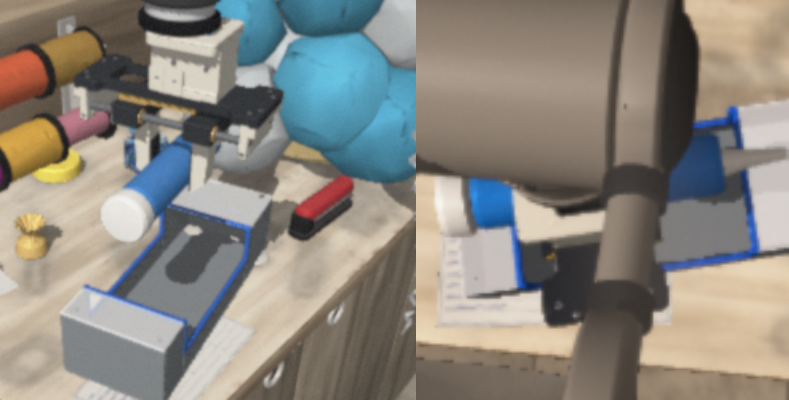

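The pump is out and level. Its axis lies along the caddy, the cap is at (125,215) in the left panel, and the caddy, stapler and weight have not moved. I'll make a small centring trim, let it settle and hand in.

Emit:
send_rows([
  [[-0.04,0.05,0],[0,0,0]],
  [[0,0,0],[0,0,0]],
  [[0,0,0],[0,0,0]],
  [[0,0,0],[0,0,0]],
  [[0,0,0],[0,0,0]],
  [[0,0,0],[0,0,0]],
  [[0,0,0],[0,0,0]],
  [[0,0,0],[0,0,0]],
  [[0,0,0],[0,0,0]],
  [[0,0,0],[0,0,0]],
])

```text
time: 15.5
tool_pos: [0.4881, 0.078, 0.185]
tool_rot: [-3.141, 0.0, 1.812]
contact_force: [0.1, 0.9, -1.2]
opening: 0.0427
grip_force: 25.0
```

```bash
python3 -c "
from cell import robot
o=robot.observe(); print(o['tool_pos'],o['tool_rot'],o['grip_force'],o['opening'])
print(robot.hand_in())"
```

```text
[0.488104   0.07796753 0.18504385] [-3.14079824e+00  1.00295875e-04  1.81167307e+00] 24.99446153640747 0.0426634735332177
the job is handed in; nothing more can be done
None
```

The pump is out of the caddy and held still and level over the mouth, in line with the caddy and about 97 mm above the hood tops; the caddy and the things around it stayed put, and the job was handed in at about 15.5 s.

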